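Aim the balcony solar panel

TASK

Get the little solar panel ready for the afternoon: clear every chunk of bark off the tray into the empty grey bin, draw the locking pin out of the stand and park it lying in the open notch at the stand's side; once the pin is parked, swing the panel by its bar until its pointer points at the black marker fin and tilt it, bar edge up, to 40 degrees from flat. Leave the marker as it is set, and leave the peg basket, bottle, jar and hanger clip where they are.

Things in the scene. Friction and masses are not known exactly. Their poses are not given: they have to be found in the camera images.
- stand: Fixed stand of a small solar panel: grey round base plate 250 mm across, 20 mm thick, with a bore block at its front and a parking notch at its left. Origin: centre of the base's underside, on the upright swivel axis. At yaw 0 its front (stand's -x) faces the robot; its y points to the robot's left.
- bore (a point): Front mouth of the level bore in the stand's bore block, 145 mm in front of the swivel axis, 67 mm high. The bore is 18 mm square and runs 45 mm along the stand's x. The block is 44 mm wide, its top at 86 mm. Axes as the stand's.
- pin: Loose locking pin, 90 g: black handle block, a 26 mm cube, with a round steel shank 14 mm thick, 90 mm long. Origin: centre of the handle; x along the shank, away from the handle. At the start it lies level in the bore, handle centre 170 mm before the swivel axis, 65 mm high; its tip locks the swivel between two prongs. Drawn 90 mm or more straight out (stand's -x) it is free.
- pin_mid (a point): Point on the pin's axis, 55 mm from the handle centre, about the middle of the shank. Axes as the pin's.
- notch (a point): Side notch: open-topped groove in a block left of the bore, 60 mm long along the stand's x, 22 mm wide, 24 mm deep, floor 58 mm and rims 82 mm high, ends open. The point is mid-length, 7 mm above the floor: where pin_mid lies when parked, with the handle hanging free before the block on the stand's -x side. Axes as the stand's.
- swivel (a joint): Swivel of the panel about the upright axis through the stand's origin, rad; 0: the bar faces the stand's front (-x); grows anticlockwise seen from above (the bar moves to the stand's right, -y). Range -0.15 to 1.2; friction 0.35 N m, stays where it is left. About +-0.05 of play while the pin is in.
- tilt (a joint): Tilt of the panel about its level hinge, rad from horizontal; 0: flat; grows as the bar edge is raised, so that the panel faces away from the bar. Range 0 to 1.2; friction 0.45 N m, stays where it is left. 40 degrees is 0.698.
- bar (a point): Middle of the panel's steel grip bar: level, 14 mm thick, 116 mm long, 88 mm from the tilt hinge, with 43 mm to the panel's near edge (open gap). It can be pinched from above, swung round the swivel axis, lifted or lowered. x: from bar to hinge along the panel; y along the bar; z the panel's normal. Panel 140 x 180 x 14 mm; when flat the bar is 10 mm above the hinge line.
- tilt_hinge (a point): Middle of the tilt hinge: on the swivel axis, 170 mm above the work surface; x level, from the bar's side to the far side, y along the hinge.
- pointer_tip (a point): Tip of the flat aluminium pointer under the bar, 125 mm from the swivel axis at height 93 mm; it turns with the swivel and lies in the same upright plane as the bar's middle. x points to the swivel axis.
- mark_top (a point): Top of the marker: a black upright fin 8 mm wide on the rim of the base, 132 mm from the swivel axis, top at 85 mm, to the right of the bore. x points to the swivel axis. It is clamped very stiffly and shows where the pointer must point.
- mark (a joint): Angle of the marker about the swivel axis, rad: the swivel value at which the pointer points straight at the fin (0.4 to 0.85).
- bin_in (a point): Centre of the inner floor (5 mm above the work surface) of the empty grey bin, fixed: open box 200 x 200 mm, 70 mm high, walls 5 mm. Axes square to its walls.
- bin: The empty grey bin for the bark (see bin_in); origin: centre of its underside.
- basket: Grey basket full of clothes pegs, 180 x 160 x 60 mm, loose. Bystander. Origin: centre of its underside.
- bottle: Green bottle, 70 mm thick, 200 mm tall, loose. Bystander. Origin: centre of its underside.
- jar: Glass jar with steel lid, 72 mm thick, 90 mm tall, loose. Bystander. Origin: centre of its underside.
- clip: Aluminium hanger clip, lying, 110 x 22 x 12 mm with a small hook, loose. Bystander. Origin: centre of its underside.
- bark0: Chunk of brown bark, about 72 x 34 x 28 mm, 30 g; may be absent. Origin: centre of its underside; x along its length, z up as it lies at the start. The +x end (x above 22 mm) is lower (20 mm) and narrower; the rest is 34 mm wide.
- bark1: Chunk of brown bark, about 80 x 36 x 30 mm, 30 g; may be absent. Origin: centre of its underside; x along its length, z up as it lies at the start. The +x end (x above 24 mm) is lower (21 mm) and narrower; the rest is 36 mm wide.
- bark2: Chunk of brown bark, about 66 x 32 x 26 mm, 30 g; may be absent. Origin: centre of its underside; x along its length, z up as it lies at the start. The +x end (x above 20 mm) is lower (18 mm) and narrower; the rest is 32 mm wide.
- bark3: Chunk of brown bark, about 76 x 38 x 28 mm, 30 g; may be absent. Origin: centre of its underside; x along its length, z up as it lies at the start. The +x end (x above 23 mm) is lower (20 mm) and narrower; the rest is 38 mm wide.
- bark4: Chunk of brown bark, about 84 x 34 x 30 mm, 30 g; may be absent. Origin: centre of its underside; x along its length, z up as it lies at the start. The +x end (x above 25 mm) is lower (21 mm) and narrower; the rest is 34 mm wide.
- bark5: Chunk of brown bark, about 70 x 36 x 26 mm, 30 g; may be absent. Origin: centre of its underside; x along its length, z up as it lies at the start. The +x end (x above 21 mm) is lower (18 mm) and narrower; the rest is 36 mm wide.

How it is judged:
By the outcome, as a careful person would: the job done as asked, in the order asked, and still so for the second after the job is handed in, with the robot touching nothing.
Of bark0, bark1, bark2, bark3, bark4, bark5 only 3 to 5 are there at a start; the rules pass over those that are not, and their reading is None.
At some moment in a run one of bark0, bark1, bark2, bark3, bark4, bark5 may be knocked a few centimetres aside while the robot is not near it.
Once in a run the grip may slacken for a moment while it holds something.
It also fails if it takes over 210 s, if anything falls off the work surface, if the arm or the gripper's body presses on something with over 40 N, if the wrist force passes 120 N, or if a joint passes its speed limit or range.

ROBOT

A 6-joint arm with a two-finger parallel gripper is mounted at the origin on the work surface. World frame = base frame: x ahead of the robot, y to its left, z up, the work surface at z = 0. Lengths are in m, angles in rad, forces in N, time in s.
With the tool pointing down it reaches from about 0.275 to 0.75 m from the base axis. Payload 10.2 kg.
Tool frame: the origin (TCP) lies at the very end of the fingers, on their centre line; the grasp point (between the pads) lies 19 mm behind it; z points along the fingers, y is the line along which they close (so a half turn about z gives the same grasp; the last joint's range is limited). The gripper opens to 88 mm and grips with 3 to 60 N. Pads are 18 mm wide; open, the fingers measure 123 mm over their backs; the gripper's body (75 mm by 187 mm) begins 45 mm behind the grasp point.
Start: joints at [-1.469, 0.313, 1.498, -0, 1.331, -0.223], TCP at [0.168, -0.498, 0.239] pointing down, gripper open.
Joint ranges: [-2.94, 2.94], [-0.97, 2.17], [0.19, 2.56], [-1.23, 4.37], [0.02, 3.11], [-2.88, 2.88]. Speed limits (rad/s): [2.39, 2.39, 3.01, 3.14, 3.14, 3.14].

INTERFACE

Orientations are given as a unit quaternion [x, y, z, w].
In Python, from cell import robot gives the robot as it stands. The module is installed in compiled form; this text tells all that it offers. Calls block until the motion is done:
- robot.movep(position, orientation): joint-space move of the TCP to a pose.
- robot.servo_line(position, attitude=None, velocity=0.15, force_limit=None): straight line of the TCP; attitude=None keeps the orientation; velocity is the mean speed in m/s. With force_limit (N) it stops when the force on the tool has changed by that much, and returns True; else False.
- robot.goto_joints(angles): joint-space move.
- robot.gripper_to(opening): finger opening in m; the grip force is fixed at half the most; returns when the fingers have stopped.
- robot.sleep(seconds).
- robot.ik(position, orientation): joint angles nearest the present ones, or None.
- robot.grab_frame(name): name is "scene" or "side" or "wrist"; returns a dict with "frame" (420x560x3 uint8, red, green, blue), "fx", "fy", "cx", "cy" (pixels), "position" and "attitude" of the camera in the world. Camera axes: x right, y up, looking along -z (the intrinsics and any distortion apply to the point x, -y, -z); pixel columns grow to the right and rows downward; lengths in m; the calibration is good to about 2 mm. A picture is of the moment at which its call begins. There is no depth.
A pose or a line that the arm cannot do raises robot.MotionError and nothing moves.
- robot.job_done(): hands the job in; it is judged then, once.
Trained networks look in the newest picture that a camera, given by its name, has taken for a name from the list of things; names that differ only in an ending like _2 or _b are one class to them, and where a whole thing is asked for, a point or a joint stands for the part that bears it (a point fixed in the world has none). Each returns a list of dicts, best first, with "p" (0 to 1); they miss things now and then, are a little off and sometimes report something else, mostly with a low value. They report only what shows in the picture. A call takes as long as a camera call.
- robot.look_for(camera, thing): "bbox" ([left, top, right, bottom] in pixels, round what is visible of it).
- robot.masks_of(camera, thing): "pixels" (420x560 bool, what is visible of it) and "bbox" ([left, top, right, bottom] in pixels, round what is visible of it).
- robot.mark_of(camera, thing): "xy" ([column, row] in pixels: a listed point, or the origin of a listed thing).
Readings, each from a call of its own:
- robot.read_t(): time.
- robot.read_q(): joint angles.
- robot.read_qvel(): joint speeds.
- robot.read_tau(): joint torques, N m.
- robot.read_tool_pos(): TCP position.
- robot.read_orientation(): TCP orientation.
- robot.read_contact_force(): force on the tool from outside, world axes, zero at the start.
- robot.read_wrist_torque(): the same for the moment, N m.
- robot.read_width(): finger opening in m.
- robot.read_finger_force(): force on a finger pad.
Only numpy, scipy, OpenCV 4.12 (cv2) and the standard library are available. Lean on these libraries where they do the work, as an engineer would, in place of code of your own. Each camera call takes 0.05 s, during which the arm holds its last target. There are 200 camera calls.

## Working session

There is one attempt and no reset: what is moved stays moved. The work goes in short steps, each a Python script; the robot and the scene stay as the last script left them, time stands still between calls to the robot, and variables do not carry over. Pictures are saved under pics/ and viewed, at most 14 in all, crops included, and the job is handed in when it is done.

```bash
mkdir -p pics; cat > h.py <<'E'
import numpy as np, cv2
from scipy.spatial.transform import Rotation as R
from cell import robot
def snap(cam,fn=None):
    f=robot.grab_frame(cam)
    if fn: cv2.imwrite('pics/'+fn,cv2.cvtColor(f['frame'],cv2.COLOR_RGB2BGR))
    return f
def proj(f,p):
    c=R.from_quat(f['attitude']).inv().apply(np.asarray(p)-f['position'])
    return np.array([f['cx']+f['fx']*c[...,0]/-c[...,2], f['cy']+f['fy']*c[...,1]/c[...,2]]).T
def ray(f,uv):
    d=np.array([(uv[0]-f['cx'])/f['fx'],-(uv[1]-f['cy'])/f['fy'],-1.])
    return np.array(f['position']),R.from_quat(f['attitude']).apply(d/np.linalg.norm(d))
def onz(f,uv,z):
    o,d=ray(f,uv); return o+d*(z-o[2])/d[2]
def tri(obs):
    A=np.zeros((3,3));b=np.zeros(3)
    for f,uv in obs:
        o,d=ray(f,uv);P=np.eye(3)-np.outer(d,d);A+=P;b+=P@o
    p=np.linalg.solve(A,b)
    return p,[np.linalg.norm(proj(f,p)-uv) for f,uv in obs]
def down(a):  # tool down, tool y (closing) at angle a from world y ... x axis at angle a
    return (R.from_euler('z',a)*R.from_euler('x',np.pi)).as_quat()
E
python3 - <<'E'
from h import *
print({k:v for k,v in snap('scene','s1.png').items() if k!='frame'})
print({k:v for k,v in snap('side','d1.png').items() if k!='frame'})
fs={c:snap(c) for c in('scene','side')}
print(robot.read_orientation())
for t in ['stand','bore','pin','pin_mid','notch','bar','tilt_hinge','pointer_tip','mark_top','bin_in','bin','basket','bottle','jar','clip']+['bark%d'%i for i in range(6)]:
    o=[]
    for c in fs:
        m=robot.mark_of(c,t); 
        print(t,c,[(np.round(x['xy']).tolist(),round(x['p'],2)) for x in m[:3]])
        if m:o.append((fs[c],m[0]['xy']))
    if len(o)==2: p,e=tri(o);print('   ',p.round(4),np.round(e,1))
print(robot.read_t())
E
```

```text
{'fx': 393.04087125898155, 'fy': 393.04087125898155, 'cx': 277.5734204000155, 'cy': 205.06827553104884, 'position': array([ 1.15140074, -0.21300669,  0.92122724]), 'attitude': array([0.2815494 , 0.19666001, 0.55926378, 0.75450567])}
{'fx': 431.3545749212886, 'fy': 431.3545749212886, 'cx': 275.4562290604048, 'cy': 208.82489384476423, 'position': array([0.28609472, 0.72623243, 0.84427653]), 'attitude': array([-0.06678806,  0.39628079,  0.90594037, -0.13331519])}
[ 9.86844567e-01  1.61671443e-01  2.90190743e-05 -3.78697044e-04]
stand scene [([301.0, 291.0], 0.87), ([304.0, 260.0], 0.6)]
stand side [([209.0, 234.0], 0.92)]
    [0.7105 0.0039 0.0052] [0.1 0.1]
bore scene [([290.0, 234.0], 0.73)]
bore side [([252.0, 232.0], 0.61)]
    [0.5755 0.019  0.0663] [1.1 1.2]
pin scene [([290.0, 236.0], 0.62), ([290.0, 227.0], 0.37)]
pin side [([262.0, 236.0], 0.57)]
    [0.5601 0.0181 0.0489] [2.7 2.9]
pin_mid scene [([348.0, 175.0], 0.33)]
pin_mid side []
notch scene [([350.0, 238.0], 0.62)]
notch side [([209.0, 273.0], 0.89)]
    [0.6294 0.1701 0.063 ] [0.2 0.2]
bar scene [([297.0, 223.0], 0.78)
[... 1683 characters left out ...]
311.0, 194.0], 0.75), ([294.0, 292.0], 0.6)]
    [0.3491 0.2915 0.0056] [1.7 2.7]
bark3 scene [([345.0, 172.0], 0.85), ([194.0, 243.0], 0.75), ([306.0, 205.0], 0.72)]
bark3 side [([312.0, 367.0], 0.93), ([311.0, 194.0], 0.75), ([294.0, 292.0], 0.6)]
    [0.3491 0.2915 0.0056] [1.7 2.7]
bark4 scene [([345.0, 172.0], 0.85), ([194.0, 243.0], 0.75), ([306.0, 205.0], 0.72)]
bark4 side [([312.0, 367.0], 0.93), ([311.0, 194.0], 0.75), ([294.0, 292.0], 0.6)]
    [0.3491 0.2915 0.0056] [1.7 2.7]
bark5 scene [([345.0, 172.0], 0.85), ([194.0, 243.0], 0.75), ([306.0, 205.0], 0.72)]
bark5 side [([312.0, 367.0], 0.93), ([311.0, 194.0], 0.75), ([294.0, 292.0], 0.6)]
    [0.3491 0.2915 0.0056] [1.7 2.7]
2.3
```

View pics/s1.png

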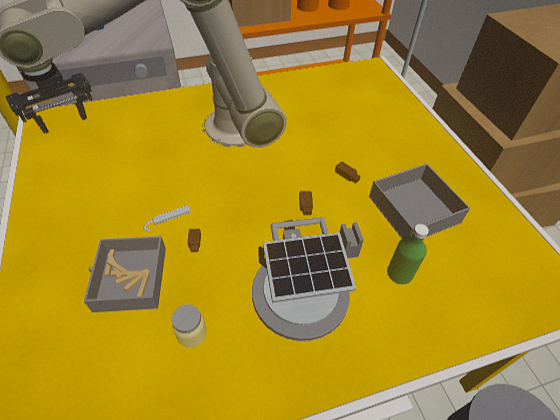

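View pics/d1.png

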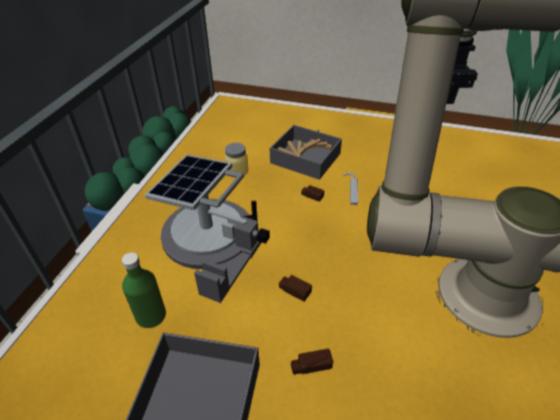

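```bash
cat >> h.py <<'E'
def maskpca(f,m,z):
    v,u=np.nonzero(m); 
    P=np.array([onz(f,(a,b),z)[:2] for a,b in zip(u[::3],v[::3])])
    (c,s,ang)=cv2.minAreaRect(P.astype(np.float32)*1000)
    if s[0]<s[1]: ang+=90
    return np.array(c)/1000,np.sort(s),np.deg2rad(ang)
E
python3 - <<'E'
from h import *
fs={c:snap(c) for c in('scene','side')}
for c in fs:
    for m in robot.masks_of(c,'bark0'):
        if m['p']<.3: continue
        c0,s,a=maskpca(fs[c],m['pixels'],.014)
        print(c,round(m['p'],2),np.round(m['bbox']),c0.round(3),s.round(),round(a,2))
robot.movep([0.36,0.13,0.35],down(0))
f=snap('wrist','w1.png')
print(f['position'],f['attitude'],robot.read_tool_pos())
for n in ['bark0','bore','pin','notch','mark_top','pointer_tip','bar']:
    print(n,[(np.round(x['xy'],1).tolist(),round(x['p'],2),onz(f,x['xy'],{'bark0':0,'bore':.067,'pin':.065,'notch':.065,'mark_top':.085,'pointer_tip':.093,'bar':.18}[n]).round(4)) for x in robot.mark_of('wrist',n)])
E
```

```text
scene 0.72 [185. 229. 204. 251.] [ 0.481 -0.233] [35. 79.] 2.9
scene 0.72 [300. 192. 313. 217.] [0.44  0.114] [39. 88.] 2.86
scene 0.69 [252. 219. 364. 341.] [0.669 0.038] [278. 375.] 2.67
scene 0.67 [337. 162. 360. 183.] [0.357 0.291] [56. 93.] 0.52
side 0.84 [299. 187. 323. 203.] [ 0.48  -0.234] [51. 67.] 2.86
side 0.76 [279. 276. 312. 301.] [0.44  0.115] [52. 77.] 2.86
side 0.71 [291. 346. 333. 374.] [0.358 0.289] [45. 86.] 0.51
side 0.42 [125. 252. 166. 329.] [0.795 0.219] [ 77. 242.] 2.3
[0.42662837 0.12963682 0.49639119] [ 0.09150704 -0.09132333  0.70140645 -0.70093901] [0.3602159  0.12963046 0.34984905]
bark0 [([182.1, 172.2], 0.94, array([0.3593, 0.2941, 0.    ])), ([513.8, 90.8], 0.88, array([ 0.4842, -0.2259,  0.    ])), ([289.7, 124.6], 0.65, array([0.4344, 0.1179, 0.    ]))]
bore [([367.7, 7.6], 0.75, array([0.5736, 0.0231, 0.067 ]))]
pin [([365.0, 32.7], 0.68, array([0.5462, 0.024 , 0.065 ]))]
notch []
mark_top [([530.1, 168.0], 0.31, array([ 0.3762, -0.2063,  0.085 ]))]
pointer_tip []
bar []
```

View pics/w1.png

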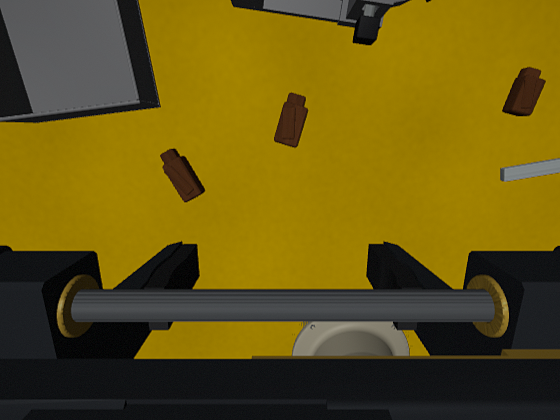

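```bash
cat >> h.py <<'E'
BIN=np.array([0.540,0.424])
def pick_bark(near,binoff):
    """hover so that wrist camera sees it, measure, pick, drop; returns holding width"""
    near=np.array(near)
    robot.movep([near[0]-.10,near[1],.30],down(0))
    f=snap('wrist'); best=None
    for m in robot.masks_of('wrist','bark0'):
        if m['p']<.3: continue
        c,s,a=maskpca(f,m['pixels'],.014)
        d=np.linalg.norm(c-near)
        if s[1]<120 and d<.09 and (best is None or d<best[0]): best=(d,c,s,a)
    if best is None: print('no bark near',near); return False
    _,c,s,a=best; a=(a+np.pi/2)%np.pi-np.pi/2
    c=c-.006*np.array([np.cos(a),np.sin(a)])
    print('bark',c.round(3),s.round(),round(a,2))
    q=down(a)
    robot.gripper_to(.08)
    robot.movep([*c,.12],q)
    if robot.servo_line([*c,.005],velocity=.12,force_limit=15): print('touch!',robot.read_tool_pos())
    robot.gripper_to(0)
    w=robot.read_width(); print('w',w)
    robot.servo_line([*c,.16],velocity=.2)
    robot.gripper_to(0)
    w=robot.read_width(); print('w lift',w)
    if w<.01: robot.gripper_to(.08); return False
    b=BIN+binoff
    robot.movep([*b,.19],down(-.3))
    robot.servo_line([*b,.055],velocity=.2)
    w=robot.read_width(); print('w bin',w)
    robot.gripper_to(.085)
    robot.servo_line([*b,.20],velocity=.25)
    return w>.01
E
python3 - <<'E'
from h import *
print(pick_bark([.358,.291],[-.02,.0]), robot.read_t())
E
```

```text
bark [0.353 0.287] [36. 86.] 0.5
w 0.03343707370626327
w lift 0.033657319791333455
w bin 0.034085983602081836
True 13.65
```

```bash
python3 - <<'E'
from h import *
print(pick_bark([.438,.115],[.02,-.03]), robot.read_t())
print(pick_bark([.481,-.233],[.01,.03]), robot.read_t())
robot.movep([0.43,0.06,0.42],down(-.1))
S={c:snap(c,c+'2.png') for c in('scene','wrist','side')}
print(S['wrist']['position'])
for c in S: print(c,[(np.round(m['xy']).tolist(),round(m['p'],2)) for m in robot.mark_of(c,'bark0')])
for n,z in dict(stand=0,bore=.067,pin=.065,notch=.065,mark_top=.085,pointer_tip=.093,bar=.18,tilt_hinge=.17).items():
    print(n,[(np.round(x['xy'],1).tolist(),round(x['p'],2),onz(S['wrist'],x['xy'],z).round(4)) for x in robot.mark_of('wrist',n)])
E
```

```text
bark [0.435 0.118] [38. 77.] -0.28
w 0.037847788566889015
w lift 0.03760452169034478
w bin 0.03776658714397081
True 22.775
bark [ 0.475 -0.231] [32. 64.] -0.25
w 0.03155100394927166
w lift 0.032212397638427925
w bin 0.037001964693279474
True 34.2083
[0.49650421 0.05385888 0.56596788]
scene [([424.0, 209.0], 0.63), ([408.0, 206.0], 0.58), ([411.0, 214.0], 0.55)]
wrist [([79.0, 107.0], 0.9), ([49.0, 117.0], 0.8), ([74.0, 126.0], 0.79)]
side [([206.0, 400.0], 0.92), ([194.0, 377.0], 0.74), ([187.0, 419.0], 0.66)]
stand []
bore [([294.1, 74.8], 0.76, array([0.5748, 0.0281, 0.067 ]))]
pin [([302.6, 98.3], 0.95, array([0.5401, 0.0178, 0.065 ]))]
notch [([195.2, 53.6], 0.75, array([0.6193, 0.1734, 0.065 ])), ([80.4, 103.2], 0.22, array([0.5674, 0.3643, 0.065 ]))]
mark_top [([364.1, 38.3], 0.93, array([ 0.6101, -0.0748,  0.085 ]))]
pointer_tip [([292.8, 55.8], 0.6, array([0.5959, 0.029 , 0.093 ]))]
bar []
tilt_hinge [([78.8, 106.0], 0.63, array([0.5495, 0.3021, 0.17  ]))]
```

View pics/wrist2.png

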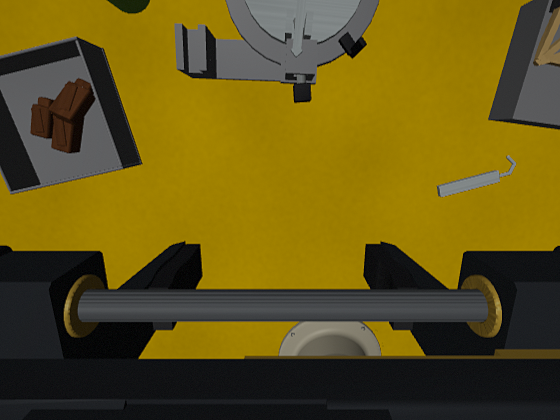

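View pics/scene2.png

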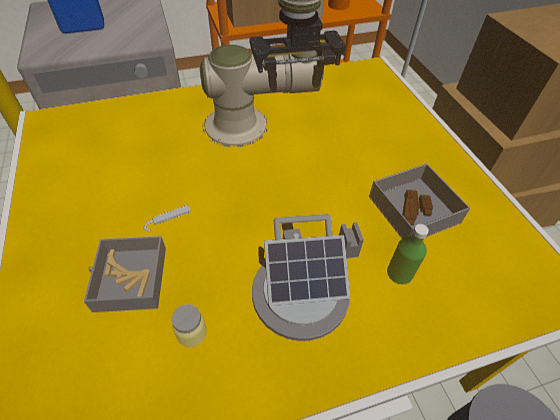

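```bash
cat > fit.py <<'E'
from h import *
import pickle
from scipy.optimize import least_squares
names=['stand','bore','pin','notch','mark_top','pointer_tip','bar','tilt_hinge']
def observe(cam,names=names,fn=None):
    f=snap(cam,fn); o=[]
    for n in names:
        for m in robot.mark_of(cam,n)[:1]:
            if m['p']>.5: o.append((n,m['xy']))
    f=dict(f); f.pop('frame'); return (cam,f,o)
def model(p):
    x,y,yaw,mk,sw,nx,ny,tl=p
    def W(a,b,z):
        c,s=np.cos(yaw),np.sin(yaw); return np.array([x+c*a-s*b,y+s*a+c*b,z])
    rb=.088*np.cos(tl)-.010*np.sin(tl); zb=.17+.088*np.sin(tl)+.010*np.cos(tl)
    return dict(stand=W(0,0,0),bore=W(-.145,0,.067),pin=W(-.170,0,.065),notch=W(nx,ny,.065),
      mark_top=W(-.132*np.cos(mk),-.132*np.sin(mk),.085),pointer_tip=W(-.125*np.cos(sw),-.125*np.sin(sw),.093),
      bar=W(-rb*np.cos(sw),-rb*np.sin(sw),zb),tilt_hinge=W(0,0,.17))
def fit(V,p0=(.71,.005,-.1,.6,0,-.1,.155,.05),show=True):
    def r(p):
        M=model(p); return np.concatenate([(proj(f,M[n])-uv) for _,f,o in V for n,uv in o])
    s=least_squares(r,p0,loss='soft_l1',f_scale=1.5)
    e=r(s.x).reshape(-1,2);i=0
    for c,f,o in V:
        if show: print(c,[(n,e[i+k].round(1).tolist()) for k,(n,_) in enumerate(o)])
        i+=len(o)
    return s.x
E
python3 - <<'E'
from fit import *
V=[]
for y,fn in((.12,'w3.png'),(-.07,'w4.png')):
    robot.movep([.50,y,.42],down(-.1)); V.append(observe('wrist',fn=fn))
V.append(observe('scene',['stand','bore','notch','bar','mark_top','pin'])); V.append(observe('side',['stand','bore','notch','bar','mark_top','pointer_tip','pin']))
pickle.dump(V,open('V.pkl','wb'))
p=fit(V); print(p.round(4)); print({k:v.round(4) for k,v in model(p).items()})
for n in names:
    o=[(f,uv) for _,f,oo in V for m,uv in oo if m==n]
    if len(o)>1: q,e=tri(o); print(n,q.round(4),np.round(e,1))
E
```

```text
wrist [('stand', [-0.9, 0.5]), ('bore', [3.2, 2.0]), ('pin', [161.9, 97.2]), ('notch', [1.8, 1.5]), ('mark_top', [-1.0, 2.1]), ('pointer_tip', [224.9, -52.7]), ('bar', [-0.1, -1.5])]
wrist [('stand', [1.4, 1.7]), ('pin', [-5.3, -4.1]), ('notch', [-2.1, -1.1]), ('mark_top', [2.2, -0.7]), ('pointer_tip', [-3.4, 1.7]), ('bar', [1.0, 1.1]), ('tilt_hinge', [-1.9, -0.3])]
scene [('stand', [-0.7, 0.6]), ('bore', [2.1, 0.7]), ('notch', [1.7, 1.7]), ('bar', [0.4, 0.0])]
side [('stand', [-0.8, 0.5]), ('bore', [-2.1, -1.3]), ('notch', [2.0, -0.4]), ('bar', [-2.2, 1.6]), ('mark_top', [2.2, -1.1]), ('pointer_tip', [0.3, 0.3]), ('pin', [-1.8, 1.3])]
[ 7.166e-01  3.000e-04 -1.639e-01  7.424e-01 -7.510e-02 -1.171e-01
  1.551e-01  6.009e-01]
{'stand': array([7.166e-01, 3.000e-04, 0.000e+00]), 'bore': array([0.5736, 0.024 , 0.067 ]), 'pin': array([0.5489, 0.028 , 0.065 ]), 'notch': array([0.6264, 0.1724, 0.065 ]), 'mark_top': array([ 0.6061, -0.0719,  0.085 ]), 'pointer_tip': array([0.5952, 0.0299, 0.093 ]), 'bar': array([0.6516, 0.0161, 0.228 ]), 'tilt_hinge': array([7.166e-01, 3.000e-04, 1.700e-01])}
stand [0.7164 0.0009 0.0036] [0.9 1.5 0.5 1. ]
bore [0.5713 0.0237 0.0634] [4.7 1.9 1.2]
pin [0.571  0.1071 0.2069] [142.6 100.6  33. ]
notch [0.6262 0.1722 0.0663] [2.4 2.6 2.1 2.2]
mark_top [ 0.6084 -0.0697  0.0847] [2.6 2.2 1.3]
pointer_tip [0.5616 0.1327 0.2693] [152.3 150.2  25.1]
bar [0.6502 0.0151 0.2301] [1.7 2.5 0.9 1.7]
```

View pics/w4.png

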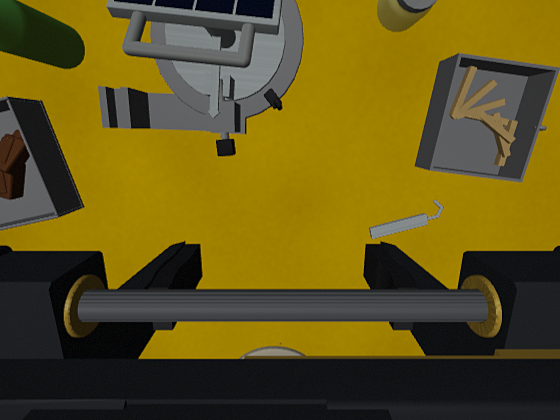

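```bash
python3 - <<'E'
from fit import *
V=pickle.load(open('V.pkl','rb'))
V[0]=(V[0][0],V[0][1],[a for a in V[0][2] if a[0] not in('pin','pointer_tip')])
for x,y,fn in((.44,.06,'w5.png'),(.46,-.02,'w6.png')):
    robot.movep([x,y,.27],down(-.1)); v=observe('wrist',['bore','pin','mark_top','pointer_tip','notch'],fn=fn); V.append(v)
    f=v[1]; m=robot.masks_of('wrist','pin')[0]; print('pinmask',m['p'],m['bbox']); 
    vv,uu=np.nonzero(m['pixels']); print(uu.mean(),vv.mean())
pickle.dump(V,open('V.pkl','wb'))
p=fit(V); print(p.round(4)); print({k:v.round(4) for k,v in model(p).items()})
for n in names:
    o=[(f,uv) for _,f,oo in V for m,uv in oo if m==n]
    if len(o)>1: q,e=tri(o); print(n,q.round(4),np.round(e,1))
E
```

```text
pinmask 0.57 [295.1, 62.9, 326.4, 102.0]
309.5877944325482 83.3576017130621
pinmask 0.78 [221.9, 9.7, 254.4, 127.0]
237.26315789473685 95.26923076923077
wrist [('stand', [-1.3, -0.1]), ('bore', [6.6, 1.7]), ('notch', [0.7, 1.5]), ('mark_top', [0.2, 0.3]), ('bar', [0.8, -1.2])]
wrist [('stand', [1.0, 1.1]), ('pin', [-1.4, -4.5]), ('notch', [-3.2, -1.0]), ('mark_top', [3.2, -2.5]), ('pointer_tip', [-1.5, 1.4]), ('bar', [2.3, 1.2]), ('tilt_hinge', [-2.5, -1.2])]
scene [('stand', [-0.4, 0.9]), ('bore', [0.2, 1.2]), ('notch', [2.3, 1.6]), ('bar', [-0.2, 0.3])]
side [('stand', [-1.2, 0.6]), ('bore', [-1.4, -2.8]), ('notch', [1.7, 0.1]), ('bar', [-1.9, 1.5]), ('mark_top', [1.6, -1.7]), ('pointer_tip', [0.7, -0.5]), ('pin', [-0.9, -0.5])]
wrist [('bore', [4.5, 0.1]), ('pin', [-4.7, -1.7]), ('mark_top', [-0.7, -0.2]), ('pointer_tip', [0.3, 2.1]), ('notch', [0.5, -3.9])]
wrist [('bore', [4.9, 0.8]), ('pin', [-3.0, -0.5]), ('mark_top', [-0.6, 1.1]), ('pointer_tip', [-1.2, 0.9]), ('notch', [0.2, 2.9])]
[ 0.7175  0.0008 -0.1223  0.7215 -0.0887 -0.1115  0.1608  0.5902]
{'stand': array([0.7175, 0.0008, 0.    ]), 'bore': array([0.5736, 0.0185, 0.067 ]), 'pin': array([0.5488, 0.0216, 0.065 ]), 'notch': array([0.6265, 0.174 , 0.065 ]), 'mark_top': array([ 0.6085, -0.0736,  0.085 ]), 'pointer_tip': array([0.5953, 0.027 , 0.093 ]), 'bar': array([0.6515, 0.015 , 0.2273]), 'tilt_hinge': array([0.7175, 0.0008, 0.17  ])}
stand [0.7164 0.0009 0.0036] [0.9 1.5 0.5 1. ]
bore [0.5729 0.0236 0.0647] [4.  2.1 1.9 1.9 2.4]
pin [0.5457 0.019  0.0636] [2.8 0.8 2.5 2.2]
notch [0.626  0.1727 0.0664] [2.3 2.8 2.2 2.2 4.1 3.1]
mark_top [ 0.6088 -0.072   0.0838] [1.2 3.3 1.6 2.8 2.7]
pointer_tip [0.5974 0.0261 0.0894] [0.6 0.1 1.  0.8]
bar [0.6502 0.0151 0.2301] [1.7 2.5 0.9 1.7]
```

View pics/w6.png

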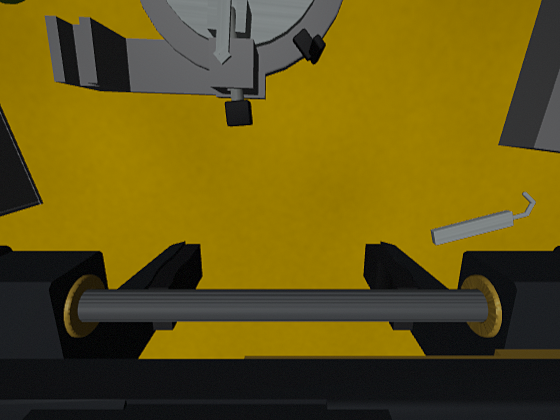

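```bash
python3 -c "
import cv2
a=cv2.imread('pics/w6.png')[0:140,40:340]; cv2.imwrite('pics/c6.png',cv2.resize(a,None,fx=2.66,fy=2.66,interpolation=cv2.INTER_CUBIC))"
```

```text
(no output)
```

View pics/c6.png

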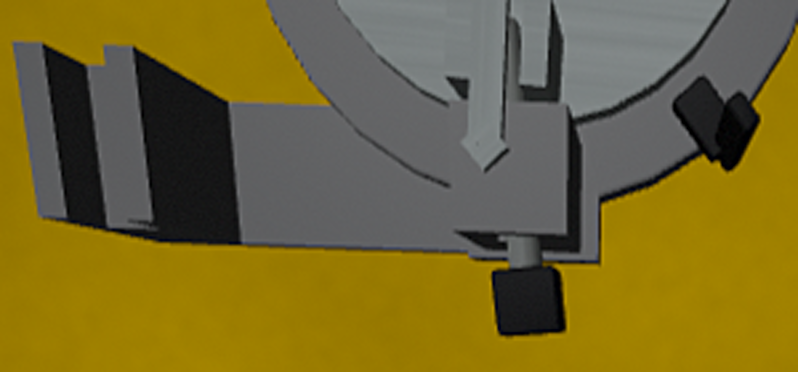

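```bash
python3 - <<'E'
from fit import *
V=pickle.load(open('V.pkl','rb')); f=V[-1][1]; print(f['position'])
def w(u,v,z): return onz(f,(u/2.66+40-.3,v/2.66-.3),z)[:2]
L=lambda a,b:(b-a, round(float(np.arctan2(*(b-a)[::-1])),3))
print('block right edge',L(w(567,235,.086),w(567,105,.086)),'front edge',L(w(567,235,.086),w(458,232,.086)),'front mid',w(512,233.5,.086))
print('rimL in',L(w(66,218,.082),w(42,42,.082)),'rimL out',L(w(40,215,.082),w(13,42,.082)),'rimR r',L(w(154,228,.082),w(133,45,.082)))
print('groove', [w(*a,.082).round(4) for a in((66,218),(42,42),(128,225),(105,45),(154,228),(133,45))])
print('handle',[w(*a,.078).round(4) for a in((493,270),(557,265),(563,330),(500,335))])
print('pointer tip',w(485,170,.093))
E
```

```text
[ 0.52613792 -0.02736485  0.41641873]
block right edge (array([ 0.04450104, -0.00567433]), -0.127) front edge (array([0.00530971, 0.04139641]), 1.443) front mid [0.57272312 0.01933458]
rimL in (array([ 0.0595179 , -0.00836559]), -0.14) rimL out (array([ 0.0585299 , -0.00744918]), -0.127) rimR r (array([ 0.06214906, -0.00845663]), -0.135)
groove [array([0.5963, 0.1904]), array([0.6558, 0.182 ]), array([0.5914, 0.1672]), array([0.6525, 0.1593]), array([0.5893, 0.1575]), array([0.6515, 0.1491])]
handle [array([0.5612, 0.0299]), array([0.5605, 0.0044]), array([0.5357, 0.0052]), array([0.5363, 0.0308])]
pointer tip [0.5943783  0.02508937]
```

```bash
cat >> h.py <<'E'
SX,SY,YAW=.7166,.0006,-.130
def ST(a,b,z):
    c,s=np.cos(YAW),np.sin(YAW); return np.array([SX+c*a-s*b,SY+s*a+c*b,z])
E
python3 - <<'E'
from h import *
for a in(-.05,-.05+np.pi,-.05-np.pi):
    q=robot.ik([.5485,.0176,.046],down(a)); print(a,None if q is None else np.round(q,2))
a=-.05
for aa in(a+np.pi,a-np.pi):
    q=robot.ik([.5485,.0176,.046],down(aa))
    if q is not None and abs(q[5])<2.6: a=aa;break
print('use',a)
robot.gripper_to(.06)
robot.movep([.5485,.0176,.25],down(a))
print(robot.servo_line([.5485,.0176,.046],velocity=.1,force_limit=12))
robot.gripper_to(0); print('w',robot.read_width(),robot.read_contact_force().round(1) if hasattr(robot.read_contact_force(),'round') else robot.read_contact_force())
b=a-.08
for x,aa in((-.19,a-.04),(-.215,b),(-.29,b)):
    r=robot.servo_line(ST(x,0,.047),down(aa),velocity=.05,force_limit=30); print(x,r,robot.read_width(),np.round(robot.read_contact_force(),1))
    if r: break
open('a.txt','w').write(repr(b)); print(robot.read_t(),robot.read_tool_pos())
snap('side','d3.png')
E
```

```text
-0.05 [-0.18  0.59  1.63 -0.    0.92  1.44]
3.0915926535897933 [-0.18  0.59  1.63  0.    0.92 -1.7 ]
-3.191592653589793 [-0.18  0.59  1.63  0.    0.92 -1.7 ]
use 3.0915926535897933
False
w 0.02580416590712048 [ 0.9  6.5 -0.3]
-0.19 False 0.025423478790208513 [ 2.7 -3.8 -1. ]
-0.215 False 0.02560151414934647 [-1.   0.3 -1. ]
-0.29 False 0.02569186782984825 [-0.9  0.4 -1.6]
50.3083 [0.4292303  0.03814634 0.04699111]
```

View pics/d3.png

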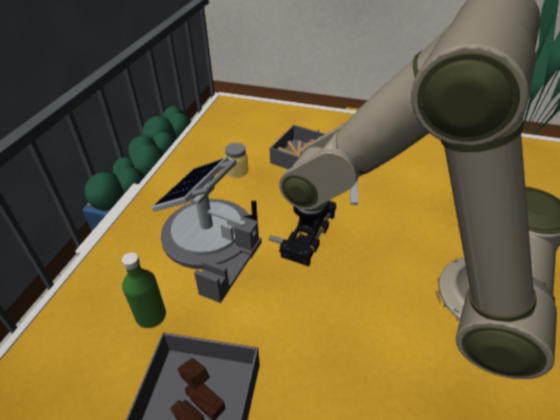

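```bash
python3 - <<'E'
from h import *
b=eval(open('a.txt').read())
robot.servo_line(ST(-.29,0,.10),velocity=.12)
robot.servo_line(ST(-.29,.160,.10),velocity=.12)
robot.servo_line(ST(-.168,.160,.085),velocity=.1)
print(robot.read_width(),robot.read_t())
for c in('side','scene'):
    f=snap(c,c+'4.png')
    for n,p in(('pin_mid',ST(-.113,.16,.104)),('notch',ST(-.113,.16,.065)),('pin',ST(-.168,.16,.104))):
        print(c,n,[(np.round(m['xy'],1).tolist(),round(m['p'],2)) for m in robot.mark_of(c,n)[:2]],proj(f,p).round(1))
import cv2
a=cv2.imread('pics/side4.png')[200:320,150:310]; b_=cv2.imread('pics/scene4.png')[180:300,290:450]
cv2.imwrite('pics/c4.png',np.hstack([cv2.resize(i,None,fx=2.5,fy=2.5,interpolation=cv2.INTER_CUBIC) for i in(a,b_)]))
E
```

```text
0.025726725695817704 53.8167
side pin_mid [([208.4, 265.8], 0.55)] [208.3 263.1]
side notch [([211.0, 275.0], 0.84)] [210.4 274.2]
side pin [([229.3, 273.1], 0.41)] [229.9 270.9]
scene pin_mid [([352.3, 233.0], 0.71), ([355.9, 226.5], 0.48)] [353.5 227.2]
scene notch [([350.2, 235.2], 0.61)] [351.1 235.9]
scene pin [([346.8, 211.4], 0.63), ([425.1, 207.2], 0.62)] [347.6 211.1]
```

View pics/c4.png

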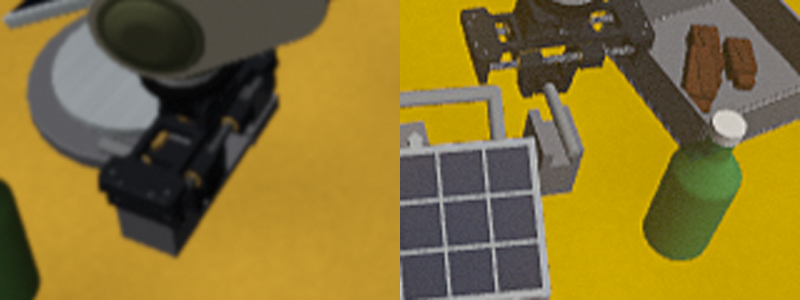

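```bash
python3 - <<'E'
from h import *
r=robot.servo_line(ST(-.168,.160,.047),velocity=.04,force_limit=8)
print(r,robot.read_tool_pos(),np.round(robot.read_contact_force(),1),robot.read_width())
f=snap('scene','scene5.png')
for n,p in(('pin_mid',ST(-.113,.16,.065)),('pin',ST(-.168,.16,.065))):
    print(n,[(np.round(m['xy'],1).tolist(),round(m['p'],2)) for m in robot.mark_of('scene',n)[:2]],proj(f,p).round(1))
cv2.imwrite('pics/c5.png',cv2.resize(cv2.imread('pics/scene5.png')[170:290,280:440],None,fx=4,fy=4,interpolation=cv2.INTER_CUBIC))
E
```

```text
False [0.57092923 0.18106136 0.04728433] [ 0.3  0.2 -0.3] 0.02565526532498953
pin_mid [([351.5, 236.9], 0.44)] [351.1 235.9]
pin [([344.4, 218.4], 0.78), ([290.8, 233.9], 0.35)] [345.4 220. ]
```

View pics/c5.png

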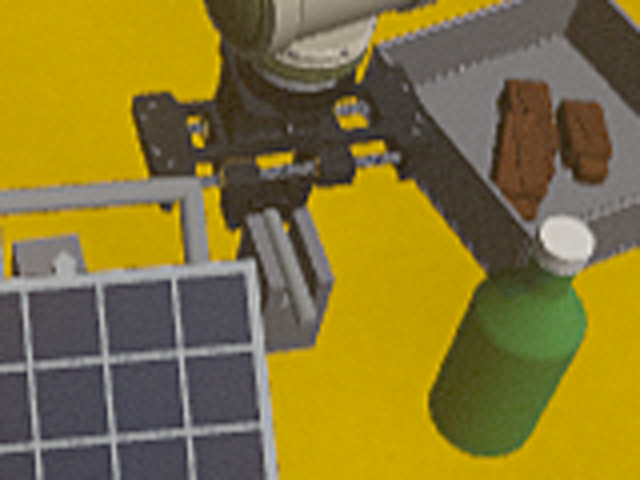

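```bash
python3 - <<'E'
from fit import *
robot.gripper_to(.05); robot.servo_line(ST(-.168,.160,.16),velocity=.1)
robot.servo_line(ST(-.22,.16,.38),velocity=.25)
robot.movep([.50,.03,.42],down(-.1))
S=[observe('wrist',['bar','pin','pin_mid','notch','pointer_tip','mark_top'],fn='w7.png'),observe('scene',['bar','pin','pin_mid','notch'],fn='scene7.png'),observe('side',['bar','pin','pin_mid','notch','pointer_tip','mark_top'])]
for n in ['bar','pin','pin_mid','notch','pointer_tip','mark_top']:
    o=[(f,uv) for _,f,oo in S for m,uv in oo if m==n]
    if len(o)>1:
        q,e=tri(o); d=np.array([SX,SY])-q[:2]; print(n,q.round(4),np.round(e,1),'r',np.hypot(*d).round(4),'abs',np.arctan2(d[1],d[0]).round(3))
print(ST(-.168,.16,.065),ST(-.113,.16,.065),robot.read_t())
for k in(1,-1):
    for ph in(-.21,.6): print(k,ph,np.round(robot.ik([.66,0,.21],down(ph+k*np.pi/2)),2))
E
```

```text
bar [0.6456 0.0158 0.2274] [4.4 0.4 1.9] r 0.0726 abs -0.21
pin [0.5664 0.1861 0.0653] [1.4 1.  0.3] r 0.2387 abs -0.89
pin_mid [0.6265 0.1752 0.0734] [1.  1.1] r 0.1965 abs -1.094
notch [0.6236 0.1751 0.0605] [1.9 1.5 1.1] r 0.1977 abs -1.081
pointer_tip [0.5956 0.0236 0.0944] [1.2 0.7] r 0.1231 abs -0.188
mark_top [ 0.6103 -0.0713  0.0735] [1.2 0.7] r 0.1284 abs 0.595
[0.57075906 0.18102844 0.065     ] [0.62529497 0.17389856 0.065     ] 61.675
1 -0.21 [-0.18  0.64  1.08 -0.    1.43  0.03]
1 0.6 [-0.18  0.64  1.08  0.    1.43 -0.78]Traceback (most recent call last):
  File "<stdin>", line 12, in <module>
    return _wrapfunc(a, 'round', decimals=decimals, out=out)
    return _wrapit(obj, method, *args, **kwds)
    result = getattr(arr, method)(*args, **kwds)
TypeError: unsupported operand type(s) for *: 'NoneType' and 'float'
```

View pics/w7.png

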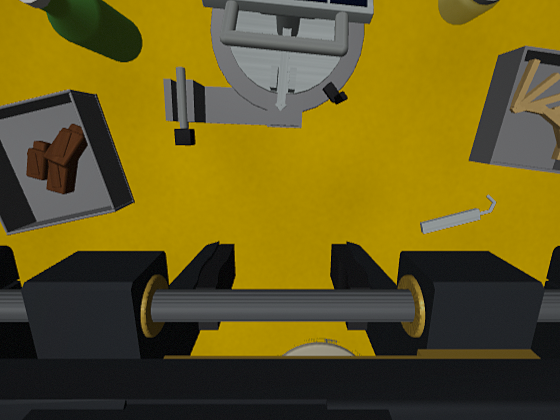

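```bash
cat >> h.py <<'E'
def barpose(phi,tl,dz=0):
    r=.088*np.cos(tl)-.010*np.sin(tl); z=.17+.088*np.sin(tl)+.010*np.cos(tl)
    return np.array([SX-r*np.cos(phi),SY-r*np.sin(phi),z-.019+dz]), down(phi+np.pi/2)
E
python3 - <<'E'
from h import *
p0,t0=-.20,.60
pos,q=barpose(p0,t0); pos=pos-.002*np.array([np.cos(p0),np.sin(p0),0])
robot.gripper_to(.034)
robot.movep(pos+[0,0,.12],q)
r=robot.servo_line(pos,velocity=.06,force_limit=8); print('contact',r,robot.read_tool_pos(),np.round(robot.read_contact_force(),1))
if not r:
    robot.gripper_to(0); print('w',robot.read_width(),np.round(robot.read_contact_force(),1))
    for ph in np.linspace(p0,.596,9)[1:]:
        pp,qq=barpose(ph,t0)
        r=robot.servo_line(pp,qq,velocity=.05,force_limit=35)
        print(ph.round(2),r,robot.read_width(),np.round(robot.read_contact_force(),1))
        if r: break
print(robot.read_t())
E
```

```text
contact False [0.64907365 0.01428858 0.20921392] [-0.9  0.3  0.4]
w 0.012010956242110746 [ 4.3 -0.3 -1.2]
-0.1 False 0.012297456619042154 [-8.8  1.5  3.8]
-0.0 False 0.012274293931462303 [-7.6  0.5  2.7]
0.1 False 0.012196182814054513 [-7.7  0.6  3.3]
0.2 False 0.012601537873840675 [-7.9 -0.1  3.8]
0.3 False 0.012407659786681118 [-7.2 -1.   2.3]
0.4 False 0.012419710231451634 [-6.7 -1.1  2.4]
0.5 False 0.012465425898695362 [-6.  -1.8  1.6]
0.6 False 0.012386182508478814 [-6.6 -2.3  3. ]
68.3083
```

```bash
python3 - <<'E'
from h import *
for t in(.65,.698):
    pp,qq=barpose(.596,t); print(robot.servo_line(pp,qq,velocity=.03,force_limit=35),robot.read_width(),np.round(robot.read_contact_force(),1),np.round(pp,4),robot.read_tool_pos())
robot.gripper_to(.03)
pp[2]+=.14; robot.servo_line(pp,velocity=.08)
robot.movep([.50,.0,.42],down(0))
import fit
S=[fit.observe('wrist',['bar','pointer_tip','mark_top','tilt_hinge'],fn='w8.png'),fit.observe('scene',['bar','pointer_tip','mark_top','tilt_hinge'],fn='scene8.png'),fit.observe('side',['bar','pointer_tip','mark_top','tilt_hinge'],fn='side8.png')]
for n in ['bar','pointer_tip','mark_top','tilt_hinge']:
    o=[(f,uv) for _,f,oo in S for m,uv in oo if m==n]
    if len(o)>1:
        q,e=tri(o); d=np.array([SX,SY])-q[:2]; r=np.hypot(*d); print(n,q.round(4),np.round(e,1),'r',r.round(4),'abs',np.arctan2(d[1],d[0]).round(3), 'tilt' ,(np.arctan2(q[2]-.17,r)-.113).round(3))
print(barpose(.596,.698)[0]+[0,0,.019],robot.read_t())
a=cv2.imread('pics/w8.png')[0:140,220:420]; b=cv2.imread('pics/side8.png')[130:270,140:340]
cv2.imwrite('pics/c8.png',np.hstack([cv2.resize(i,None,fx=2,fy=2,interpolation=cv2.INTER_CUBIC) for i in(a,b)]))
E
```

```text
False 0.012283026319152363 [-6.7 -3.2  1.5] [ 0.6636 -0.0353  0.2122] [ 0.66236722 -0.03602184  0.21207437]
False 0.012237249814242757 [-7.6 -3.1  0.3] [ 0.6661 -0.0336  0.2152] [ 0.66465371 -0.03444582  0.21481951]
bar [ 0.663  -0.0354  0.229 ] [4.2 1.  2.3] r 0.0646 abs 0.592 tilt 0.627
pointer_tip [ 0.6139 -0.0682  0.1055] [1.7 1.3 1.2] r 0.1236 abs 0.591 tilt -0.594
mark_top [ 0.6101 -0.0749  0.0726] [0.3 0.2] r 0.1305 abs 0.616 tilt -0.754
tilt_hinge [ 0.7139 -0.0055  0.1677] [0.9 0.9] r 0.0067 abs 1.159 tilt -0.45
[ 0.66612337 -0.03363732  0.23421772] 73.8667
```

View pics/c8.png

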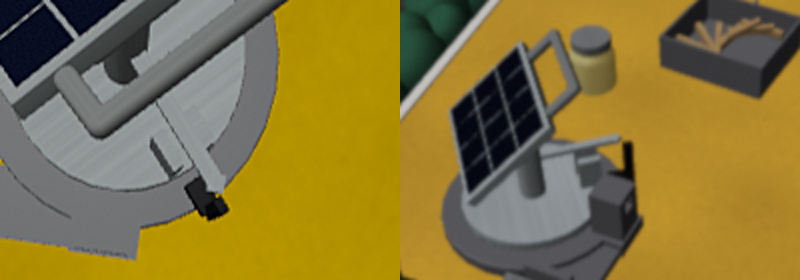

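```bash
cat > tilt.py <<'E'
from fit import *
V=pickle.load(open('V.pkl','rb')); C={c:f for c,f,_ in V if c in('scene','side')}
def corners(fn,box):
    im=cv2.imread(fn); l,t,r,b=box; hsv=cv2.cvtColor(im,cv2.COLOR_BGR2HSV)
    B=im[...,0].astype(int)-im[...,2]; m=((B>4)&(im.max(2)<110)).astype(np.uint8)
    k=np.zeros_like(m);k[t:b,l:r]=m[t:b,l:r]
    k=cv2.morphologyEx(k,cv2.MORPH_OPEN,np.ones((2,2)));k=cv2.morphologyEx(k,cv2.MORPH_CLOSE,np.ones((5,5)))
    n,lab,st,_=cv2.connectedComponentsWithStats(k); i=1+st[1:,4].argmax()
    h=cv2.convexHull(np.argwhere(lab==i)[:,::-1].astype(np.int32))
    for e in np.linspace(1,15,57):
        q=cv2.approxPolyDP(h,e,True)
        if len(q)==4: break
    # refine: fit line to hull-contour pixels of each side
    q=q[:,0].astype(float); cs,_=cv2.findContours((lab==i).astype(np.uint8),cv2.RETR_EXTERNAL,cv2.CHAIN_APPROX_NONE)
    P=cs[0][:,0].astype(float); L=[]
    for a,b in zip(q,np.roll(q,-1,0)):
        d=b-a;n=np.linalg.norm(d);d/=n; s=(P-a)@d; w=np.abs((P-a)@[-d[1],d[0]])
        vx,vy,x,y=cv2.fitLine(P[(w<2.5)&(s>.1*n)&(s<.9*n)].astype(np.float32),cv2.DIST_HUBER,0,.01,.01)[:,0]
        L.append(np.array([vy,-vx,vx*y-vy*x]))
    o=[np.cross(L[i-1],L[i]) for i in range(4)]
    return np.array([v[:2]/v[2] for v in o]),st[i]
def tilt(s,d,bs=(240,200,370,310),bd=(140,130,290,240)):
    a,sa=corners(s,bs); b,sb=corners(d,bd); print(a.round(1).tolist(),sa,b.round(1).tolist(),sb)
    best=None
    for rev in(0,1):
        for k in range(4):
            bb=np.roll(b[::-1] if rev else b,k,0)
            R_=[tri([(C['scene'],x),(C['side'],y)]) for x,y in zip(a,bb)]
            e=sum(sum(r[1]) for r in R_)
            if best is None or e<best[0]: best=(e,np.array([r[0] for r in R_]))
    e,P=best; c=P.mean(0); n=np.linalg.svd(P-c)[2][2]; n*=np.sign(n[2])
    print('err',round(e,1),P.round(4).tolist()); print('sides',np.linalg.norm(P-np.roll(P,-1,0),axis=1).round(4))
    print('normal',n.round(3),'tilt',np.arccos(n[2]).round(4),'az',np.arctan2(n[1],n[0]).round(3),'centre',c.round(4))
    return c,n
if __name__=='__main__':
    tilt('pics/scene8.png','pics/side8.png')
    for a in('s1.png d1.png','scene2.png side2.png'):
        a=a.split(); tilt('pics/'+a[0],'pics/'+a[1])
E
python3 tilt.py
```

```text
Traceback (most recent call last):
  File "tilt.py", line 36, in <module>
    tilt('pics/scene8.png','pics/side8.png')
    ~~~~^^^^^^^^^^^^^^^^^^^^^^^^^^^^^^^^^^^^
  File "tilt.py", line 23, in tilt
    a,sa=corners(s,bs); b,sb=corners(d,bd); print(a.round(1).tolist(),sa,b.round(1).tolist(),sb)
         ~~~~~~~^^^^^^
  File "tilt.py", line 8, in corners
    n,lab,st,_=cv2.connectedComponentsWithStats(k); i=1+st[1:,4].argmax()
                                                        ~~~~~~~~~~~~~~~^^
ValueError: attempt to get argmax of an empty sequence
```

```bash
python3 - <<'E'
import cv2
for fn,pts in(('scene2.png',[(305,270),(285,250),(330,290),(300,318),(290,290)]),('scene8.png',[(305,270),(290,280),(320,260),(300,318),(290,250)]),('side8.png',[(180,190),(200,170),(185,215),(220,215)])):
    im=cv2.imread('pics/'+fn); print(fn,[im[v,u].tolist() for u,v in pts])
E
```

```text
scene2.png [[74, 62, 62], [65, 57, 64], [75, 68, 69], [162, 161, 159], [126, 121, 119]]
scene8.png [[52, 49, 49], [55, 53, 56], [47, 44, 52], [168, 168, 163], [168, 169, 169]]
side8.png [[65, 57, 53], [18, 6, 4], [61, 54, 50], [154, 151, 144]]
```

```bash
sed -i "s/m=((B>4)&(im.max(2)<110))/m=((B>-12)\&(im.max(2)<95))/" tilt.py; python3 tilt.py
```

```text
[[346.0, 260.29998779296875], [315.70001220703125, 315.0], [278.70001220703125, 272.1000061035156], [304.0, 241.8000030517578]] [ 278  243   70   68 2681] [[213.3000030517578, 154.5], [210.39999389648438, 227.5], [162.8000030517578, 241.5], [169.5, 181.1999969482422]] [ 163  155   55   86 2582]
err 66.7 [[0.7353, 0.1282, 0.11], [0.8284, -0.0223, 0.1365], [0.7301, -0.0813, 0.1939], [0.6523, 0.0482, 0.1044]]
sides [0.1789 0.1283 0.1756 0.1155]
normal [-0.001  0.378  0.926] tilt 0.3881 az 1.574 centre [0.7365 0.0182 0.1362]Traceback (most recent call last):
  File "tilt.py", line 38, in <module>
    a=a.split(); tilt('pics/'+a[0],'pics/'+a[1])
                 ~~~~^^^^^^^^^^^^^^^^^^^^^^^^^^^
  File "tilt.py", line 23, in tilt
    a,sa=corners(s,bs); b,sb=corners(d,bd); print(a.round(1).tolist(),sa,b.round(1).tolist(),sb)
         ~~~~~~~^^^^^^
  File "tilt.py", line 18, in corners
    vx,vy,x,y=cv2.fitLine(P[(w<2.5)&(s>.1*n)&(s<.9*n)].astype(np.float32),cv2.DIST_HUBER,0,.01,.01)[:,0]
              ~~~~~~~~~~~^^^^^^^^^^^^^^^^^^^^^^^^^^^^^^^^^^^^^^^^^^^^^^^^^^^^^^^^^^^^^^^^^^^^^^^^^^
cv2.error: OpenCV(4.12.0) /io/opencv/modules/imgproc/src/linefit.cpp:50: error: (-215:Assertion failed) count > 0 in function 'fitLine2D_wods'
```

```bash
python3 - <<'E'
from h import *
import pickle
robot.movep([.53,-.07,.30],down(0))
f=snap('wrist','w9.png'); g=dict(f);g.pop('frame');pickle.dump(g,open('w9.pkl','wb'))
for n,z in(('pointer_tip',.093),('mark_top',.085)):
    for m in robot.mark_of('wrist',n)[:1]:
        q=onz(f,m['xy'],z); print(n,np.round(m['xy'],1),m['p'],q.round(4),np.arctan2(SY-q[1],SX-q[0]).round(3))
u,v=proj(f,[.6075,-.0735,.085]); print(u,v)
l=int(max(0,u-66)); t=int(max(0,v-33)); print('crop',l,t)
im=lambda n:cv2.imread('pics/'+n)
rs=lambda i,w,h:cv2.resize(i,(w,h),interpolation=cv2.INTER_CUBIC)
top=np.hstack([rs(im('scene8.png')[225:325,260:360],400,400),rs(im('side8.png')[140:250,150:260],400,400)])
bot=np.hstack([rs(im('w9.png')[t:t+66,l:l+133],400,200),rs(im('w8.png')[60:126,260:393],400,200)])
cv2.imwrite('pics/c9.png',np.vstack([top,bot]))
E
```

```text
pointer_tip [281.4 112.9] 0.6 [ 0.6153 -0.0687  0.093 ] 0.6
mark_top [285.2 121.4] 0.75 [ 0.6064 -0.0731  0.085 ] 0.59
285.5548134577294 120.41937599673629
crop 219 87
```

View pics/c9.png

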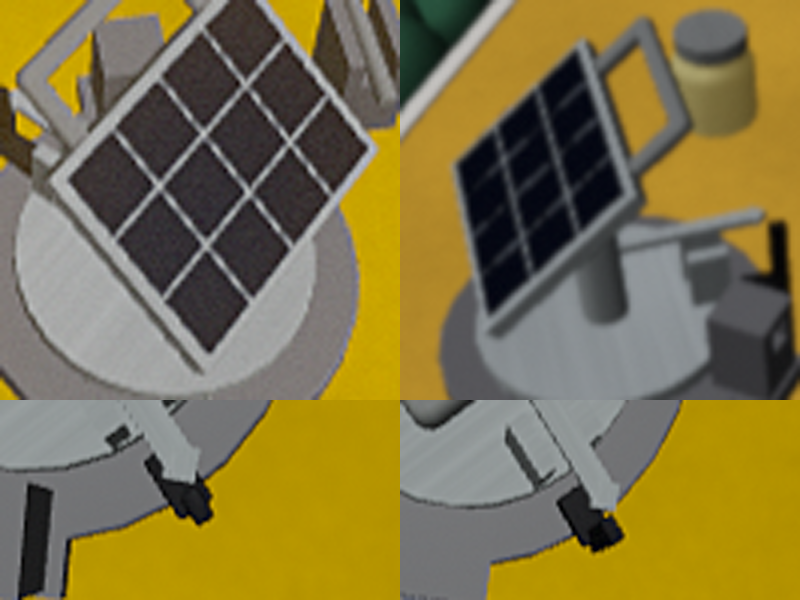

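```bash
python3 - <<'E'
from fit import *
V=pickle.load(open('V.pkl','rb')); C={c:f for c,f,_ in V if c in('scene','side')}
s=lambda u,v:np.array([260+u/4-.4,225+v/4-.4]); d=lambda u,v:np.array([150+u/3.636-.4,140+v/3.636-.4])
P={}
for n,a,b in(('A',s(55,178),d(183,42)),('C',s(205,360),d(57,165)),('D',s(377,148),d(90,325))):
    P[n],e=tri([(C['scene'],a),(C['side'],b)]); print(n,P[n].round(4),np.round(e,1))
u=P['A']-P['C'];w=P['D']-P['C'];n=np.cross(w,u);n/=np.linalg.norm(n)*np.sign(n[2])
print(np.linalg.norm(u),np.linalg.norm(w),'edge tilt',np.arcsin(u[2]/np.linalg.norm(u)),n,'tilt',np.arccos(n[2]),np.arctan2(n[1],n[0]))
# model fit: tilt, phi, offset h, centre shift c to six pixels
obs=[('scene',s(55,178),(-1,-1)),('side',d(183,42),(-1,-1)),('scene',s(205,360),(1,-1)),('side',d(57,165),(1,-1)),('scene',s(377,148),(1,1)),('side',d(90,325),(1,1)),('side',d(240,195),(-1,1))]
def M(p,k):
    t,ph,h,c=p; x=np.array([np.cos(ph),np.sin(ph),0]);y=np.array([-x[1],x[0],0]);z=np.array([0,0,1.])
    X=np.cos(t)*x-np.sin(t)*z; N=np.sin(t)*x+np.cos(t)*z
    return np.array([SX,SY,.17])+(c+.07*k[0])*X+.09*k[1]*y+h*N
f=lambda p:np.concatenate([proj(C[c],M(p,k))-uv for c,uv,k in obs])
r=least_squares(f,(.65,.6,.017,.02),loss='soft_l1');print(r.x.round(4),f(r.x).reshape(-1,2).round(1).tolist())
J=r.jac;print(np.sqrt(np.diag(np.linalg.inv(J.T@J))))
E
```

```text
A [ 0.7469 -0.0827  0.2111] [0.1 0.1]
C [ 0.8304 -0.0227  0.1283] [0.4 0.3]
D [0.7337 0.1197 0.1286] [0.6 0.6]
0.1320159282640235 0.17215281493056436 edge tilt 0.6782182480479332 [0.52011284 0.35116767 0.77856528] tilt 0.6784199304900853 0.5938705118036602
[0.6873 0.6142 0.0173 0.0226] [[-2.2, 0.3], [0.5, -1.9], [-0.1, 3.6], [-0.9, -0.0], [-0.3, -0.1], [-0.1, 2.1], [-0.2, -0.8]]
[0.02103367 0.00937515 0.00187991 0.00144236]
```

```bash
python3 - <<'E'
from h import *
robot.movep([.40,-.10,.35],down(0))
f=snap('scene')
for n in('bark0','pin_mid','basket','bottle','jar','clip'): print(n,[(np.round(m['xy']).tolist(),round(m['p'],2)) for m in robot.mark_of('scene',n)[:4]])
print(robot.read_t()); print(robot.job_done())
E
```

```text
bark0 [([410.0, 205.0], 0.6), ([421.0, 208.0], 0.49)]
pin_mid []
basket [([129.0, 279.0], 0.61)]
bottle [([400.0, 271.0], 0.94), ([285.0, 222.0], 0.45)]
jar [([189.0, 336.0], 0.73)]
clip [([171.0, 216.0], 0.77), ([415.0, 210.0], 0.63), ([285.0, 224.0], 0.55), ([397.0, 272.0], 0.52)]
75.6167
the job is handed in; nothing more can be done
None
```

I handed the job in at about 76 s: all three bark chunks are in the grey bin, the pin is parked in the notch, the pointer is on the fin to about 0.01–0.02 rad, and the tilt measured 39–39.5° (±1°) against the 40° asked; the bystanders look unmoved, but while I was carrying bark, before the pin was drawn, the panel's tilt went from about 5° to 34° and its swivel shifted slightly, most likely because the arm brushed it.

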